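# Sort tube sleeves by gauge bore

### The arm

A 6-joint arm with a two-finger parallel gripper is mounted at the origin on the work surface. World frame = base frame: x ahead of the robot, y to its left, z up, the work surface at z = 0. Lengths are in mm, angles in rad, forces in N, time in s.
With the tool pointing down it reaches from about 275 to 750 mm from the base axis. Payload 10.2 kg.
Tool frame: the origin (TCP) lies at the very end of the fingers, on their centre line; the grasp point (between the pads) lies 19 mm behind it (ctrl.tcp_to_grasp is the distance from the TCP to the grasp point, in mm); z points along the fingers, x is the direction in which the jaws open and shut, and the axes are right-handed (so a half turn about z gives the same grasp; the last joint's range is limited). The gripper opens to 85 mm and grips with 20 to 120 N. Pads are 22 mm wide; open, the fingers measure 114 mm over their backs; the gripper's body (76 mm by 85 mm) begins 54 mm behind the grasp point. The pads swing forward as they close: fully open they stand 13 mm farther back than shut.
Start: joints at [0.982, 0.313, 1.498, -0, 1.331, -0.223], TCP at [187.804, 490.266, 231.294] pointing down, gripper open.
Joint ranges: [-2.94, 2.94], [-0.97, 2.17], [0.19, 2.56], [-1.23, 4.37], [0.02, 3.11], [-2.88, 2.88]. Speed limits (rad/s): [2.39, 2.39, 3.01, 3.14, 3.14, 3.14].

### API

Orientations are given as a unit quaternion [w, x, y, z].
In Python, from rig import monitor, vision, order, ctrl gives the robot as it stands. The module is installed in compiled form; this text tells all that it offers.
- The arm moves only by the shell command python3 -m pendant 'ROWS' [FORCE]. ROWS is JSON, a list that holds one entry, the list of rows, each a list of 5 numbers: the closure, from -1 (fully open) to 1 (shut), then the shift along the world's x, y, z in m, then the turn about the world's z in degrees. In form: [[[fingers, dx, dy, dz, spin], ...]]. A call has 1 to 20 rows; each row is the pose to reach, as a shift and turn from the pose commanded when the call began; what a row does not reach only later rows make up. A row lasts 1/10 s, in which the tool goes at most 50 mm and 8.59 degrees, less where a joint would pass 70% of its speed; a pose out of reach is approached as far as the arm can. A call with a gripper value outside its range is refused whole. The fingers move at their own pace and stop on an object; FORCE is the grip in N (left out, the last holds). Time passes only in rows, so rows that repeat a pose let the fingers close. It gives the time, the measured TCP pose, the force and the opening at its end, in the units of the state.
- monitor.sense(): the state, without advancing time (a new reading comes with each control period).
- vision.capture(name): name is "scene" or "top" or "wrist"; returns (picture, depth): 384x512x3 uint8, red, green, blue; 384x512 float32, mm along the optical axis (not along the pixel's ray), 0 where there is no reading.
- vision.camera_info(name): a dict with "fov_y" (degrees; the focal length in pixels is half the picture's height over the tangent of half this angle, whatever the lens; pixels are square), "cx", "cy" (the principal point, pixels), "R" (3x3) and "t" (3): a world point X has camera coordinates R X + t; the wrist camera has in their place "hand_eye" (4x4, takes a point from camera to tool coordinates, whose origin is the TCP and whose axes are the tool frame's). Camera axes: x right, y down, z forward; pixel columns grow to the right and rows downward; lengths in mm; the calibration is good to about 2 mm. A picture is of the moment at which its call begins: read the wrist's pose just before it. camera_info takes no time and is no camera call.
- order.finish_job(): hands the job in, once; it reports no verdict.
The state is a dict: "time_s": time; "joints": joint angles; "dq": joint speeds; "tau": joint torques, N m; "eef_pos": TCP position; "ee_rot": TCP orientation; "force": force on the tool from outside, world axes, zero at the start; "wrist_torque": the same for the moment, N m; "grip_width": opening from 0.0 (shut) to 1.0 (fully open).
Only numpy, scipy, OpenCV 4.12 (cv2) and the standard library are available. Lean on these libraries where they do the work, as an engineer would, in place of code of your own. Each camera call takes 0.05 s, during which the arm holds its last target.

### The job

Sort the two loose aluminium tube sleeves on the lab bench with the two gauge stands: each sleeve belongs in the narrowest bore that it slides through. Put the slim one down through the narrow bore and the thick one through the wide bore, and leave both standing upright on the base plates of their stands.

Things in the scene. Friction and masses are not known exactly. Their poses are not given: they have to be found in the camera images.
- slim_mid (a point): Loose plain aluminium tube sleeve, a straight round cup standing on the bench, open at the top: outer diameter 30 mm, height 110 mm, wall 5 mm, about 120 g. The point is its centre, 55 mm above its foot; z points up to the open end. Take it across the outside in its upper 40 mm, so that the fingers stay above the gauge plate when it is through.
- thick_mid (a point): Loose plain aluminium tube sleeve, a straight round cup standing on the bench, open at the top: outer diameter 56 mm, height 110 mm, wall 5 mm, about 240 g. The point is its centre, 55 mm above its foot; z points up to the open end. Take it across the outside in its upper 40 mm, so that the fingers stay above the gauge plate when it is through.
- narrow_gauge_mouth (a point): Fixed gauge stand: white plate 100 x 100 x 10 mm on four thin corner posts over a steel base plate 6 mm thick; its upper face is 50 mm above the bench. One round through-bore, 50 mm diameter, in the middle. The point is the bore's centre at the upper face; z is up. A sleeve through it stands on the base plate, foot 44 mm below this point. Only the slim sleeve passes.
- wide_gauge_mouth (a point): Fixed gauge stand: white plate 100 x 100 x 10 mm on four thin corner posts over a steel base plate 6 mm thick; its upper face is 50 mm above the bench. One round through-bore, 76 mm diameter, in the middle. The point is the bore's centre at the upper face; z is up. A sleeve through it stands on the base plate, foot 44 mm below this point. Both sleeves pass; it is meant for the thick one.
Things that resemble listed ones, but are neither listed nor needed, are in the scene too. Leave any green look-alike of the part that bears slim_mid alone.

How it is judged (in metres and radians):
At the end, for the whole second after the job is handed in: The slim sleeve stands through the narrow bore and the thick sleeve through the wide bore: each upright within 11 degrees, its centre within 16 mm of the bore's axis and less than 22 mm above the gauge plate's upper face (11 mm when it stands on the base plate), at rest (horizontal distance between slim_mid and narrow_gauge_mouth below 0.016 m and z of slim_mid in the frame of narrow_gauge_mouth between 0 and 0.022 m and angle between each of slim_mid, thick_mid's own z axis and vertical below 0.2 rad and horizontal distance between thick_mid and wide_gauge_mouth below 0.016 m and z of thick_mid in the frame of wide_gauge_mouth between 0 and 0.022 m and linear speed of each of slim, thick below 0.03 m/s); the robot touches nothing.
It also fails if it takes over 64 s, if anything falls off the work surface, if the arm or the gripper's body presses on something with over 40 N, if the wrist force passes 120 N, or if a joint passes its speed limit or range.

## Working session

There is one attempt and no reset: what is moved stays moved. The work goes in short steps, Python scripts to look and compute and a shell command to move; the robot and the scene stay as the last step left them, time stands still between calls to the robot, and variables do not carry over. Pictures are saved under pics/ and viewed, and the job is handed in when it is done.

```bash
mkdir -p pics; cat > h.py <<'E'
import numpy as np, cv2
from rig import monitor, vision, order, ctrl
def cap(n,f):
    s=monitor.sense(); p,d=vision.capture(n); cv2.imwrite('pics/'+f+'.png',p[:,:,::-1]); np.savez('pics/'+f+'.npz',p=p,d=d,pos=s['eef_pos'],rot=s['ee_rot']); return p,d,s
def K(n):
    i=vision.camera_info(n); f=192/np.tan(np.radians(i['fov_y'])/2); return f,i
def world(n,u,v,z):  # depth along axis
    f,i=K(n); c=np.stack([(u-i['cx'])*z/f,(v-i['cy'])*z/f,z],-1); return (c-np.array(i['t']))@np.array(i['R'])
def ray(n,u,v,h):  # intersect plane z=h
    a=world(n,u,v,1.0); o=world(n,u,v,0.0); d=a-o; return o+d*(h-o[2])/d[2]
E
python3 - <<'E'
from h import *
for n in('scene','top'): 
    cap(n,n+'0'); print(n,K(n))
print(monitor.sense(), vision.camera_info('wrist'))
E
```

```text
scene (np.float64(414.27292279404475), {'fov_y': 49.7319164883696, 'cx': 258.0354783902705, 'cy': 186.37404559320362, 'R': array([[ 0.5570234 ,  0.83049228,  0.0027408 ],
       [ 0.69692417, -0.46563732, -0.54541598],
       [-0.45168754,  0.30571959, -0.83816102]]), 't': array([-280.47999542, -311.80113159, 1230.14341015])})
top (np.float64(479.32499699821244), {'fov_y': 43.658453688396825, 'cx': 257.94647458984116, 'cy': 194.83720518309372, 'R': array([[ 0.00614976, -0.9999499 ,  0.00789842],
       [-0.98203022, -0.00752906, -0.1885735 ],
       [ 0.18862352, -0.00659681, -0.98202732]]), 't': array([ -11.55902865,  511.49531686, 1020.71979392])})
{'time_s': 0.1, 'joints': array([ 9.81566650e-01,  3.13393043e-01,  1.49836655e+00,  2.32228767e-06,
        1.33099596e+00, -2.23411157e-01]), 'dq': array([-3.70767883e-04, -8.23063752e-04, -1.58653749e-03, -1.48404456e-03,
       -2.60211630e-03, -9.62225347e-05]), 'tau': array([ 1.65368925e-03, -4.12900579e+01, -2.60141015e+01, -1.89347124e-04,
        3.04468354e-03,  5.98760380e-05]), 'eef_pos': array([187.68448838, 490.05842552, 230.79076778]), 'ee_rot': array([ 2.14126271e-04,  8.23927737e-01,  5.66694580e-01, -5.40588926e-04]), 'force': array([ 0.44633647, -0.74046139, -0.13105951]), 'wrist_torque': array([1.68533546e-02, 7.47081131e-05, 4.26790328e-02]), 'grip_width': 0.9981379684083258} {'fov_y': 58.27898013611971, 'cx': 250.76240314119568, 'cy': 189.12521640012974, 'hand_eye': array([[ 9.99999649e-01,  1.15935809e-04, -8.29571020e-04,
        -1.95030462e-01],
       [ 1.04940581e-04,  9.65231984e-01,  2.61394733e-01,
        -6.64097837e+01],
       [ 8.31033491e-04, -2.61394728e-01,  9.65231633e-01,
        -1.42781359e+02],
       [ 0.00000000e+00,  0.00000000e+00,  0.00000000e+00,
         1.00000000e+00]])}
```

View pics/scene0.png

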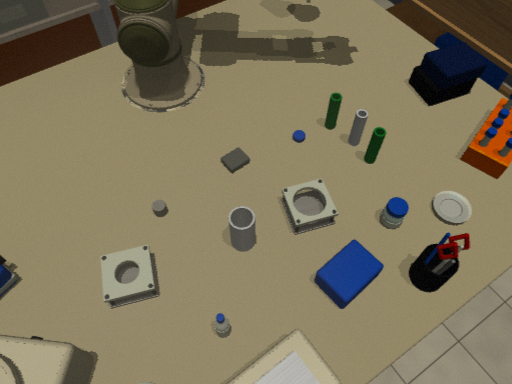

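View pics/top0.png

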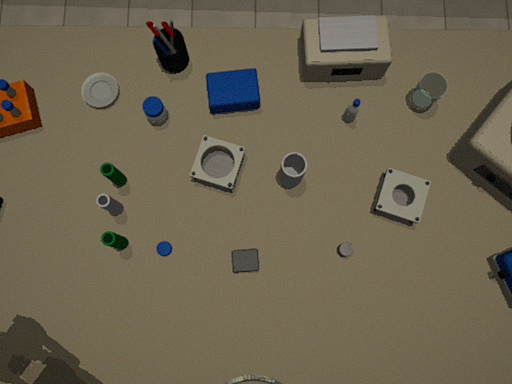

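The scene view shows the wide gauge near (310,205), the narrow gauge near (128,275), the thick sleeve near (242,228) and the slim sleeve at (358,127), with green look-alikes on both sides of it. In the top view they're at (218,162), (403,195), (292,168) and (109,204).

```bash
python3 - <<'E'
import cv2,numpy as np
a=cv2.imread('pics/top0.png')
def c(x,y,w=40,h=40): return cv2.resize(a[y-h:y+h,x-w:x+w],(390,390) if 0 else (400,300) if 0 else (300,300),interpolation=cv2.INTER_CUBIC)
r1=np.hstack([c(218,162),c(403,195)]);r2=np.hstack([c(292,168),c(112,206)])
cv2.imwrite('pics/crop0.png',np.vstack([r1,r2]))
E
```

```text
(no output)
```

View pics/crop0.png

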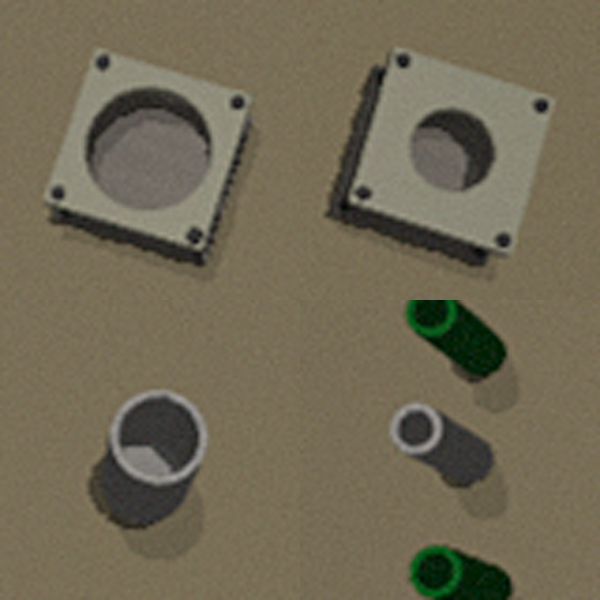

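```bash
python3 - <<'E'
from h import *
for nm,u,v,h in [('wide',217.2,161.2,50),('narrow',403.4,194.7,50),('thick',293.9,164.3,110),('slim',102.7,200.2,110),('green1',72+132/3.75,166+14/3.75,110),('green2',72+136/3.75,166+272/3.75,110)]:
    print(nm,ray('top',u,v,h).round(1))
a=cv2.imread('pics/scene0.png')
def c(x,y,w=40,h=40): return cv2.resize(a[y-h:y+h,x-w:x+w],(300,300),interpolation=cv2.INTER_CUBIC)
cv2.imwrite('pics/crop1.png',np.vstack([np.hstack([c(310,205),c(128,275)]),np.hstack([c(242,225),c(358,125)])]))
d=np.load('pics/top0.npz')['d']
# depth check: points at rim heights
vv,uu=np.mgrid[0:384,0:512]; W=world('top',uu.astype(float),vv.astype(float),d.astype(float))
for nm,x0,x1,y0,y1,lo,hi in [('wide',185,250,130,195,44,56),('narrow',370,436,165,226,44,56),('thick',275,312,145,190,102,118),('slim',94,125,190,218,102,118)]:
    P=W[y0:y1,x0:x1].reshape(-1,3); P=P[(P[:,2]>lo)&(P[:,2]<hi)]; print(nm,len(P),P.mean(0).round(1),(P.min(0)/2+P.max(0)/2).round(1))
E
```

```text
wide [587.9  84.4  50. ]
narrow [ 514.1 -333.    50. ]
thick [566.6 -83.7 110. ]
slim [485.9 316.9 110. ]
green1 [551.5 311.8 110. ]
green2 [405.8 300.1 110. ]
wide 1104 [588.1  85.7  49.6] [588.7  85.8  49.7]
narrow 1632 [ 514.6 -331.3   49.4] [ 515.8 -331.2   49.8]
thick 198 [567.6 -83.1 108.8] [567.2 -83.  108.4]
slim 108 [486.8 317.2 108.3] [487.3 317.8 107.9]
```

View pics/crop1.png

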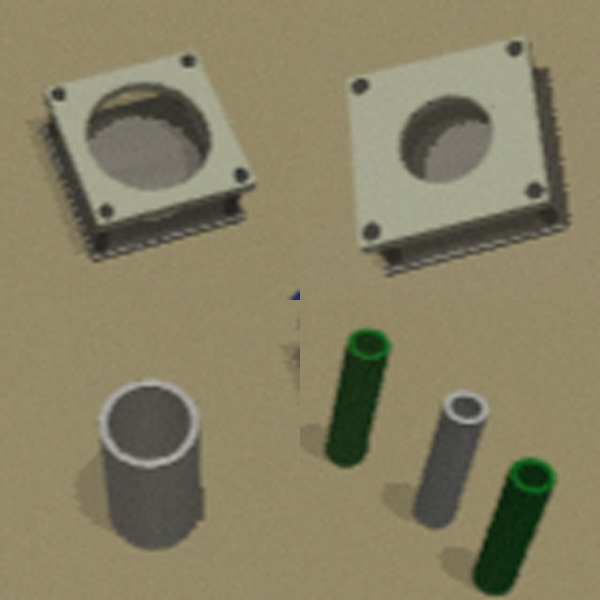

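```bash
python3 - <<'E'
from h import *
for nm,u,v,h in [('wide',309.3,200.9,50),('narrow',126.5,271.9,50),('thick',241.8,217.6,110),('slim',361.8,113.6,110)]:
    print(nm,ray('scene',u,v,h).round(1))
E
python3 -m pendant '[[[-1,0.298,-0.173,0,21],[-1,0.298,-0.173,0,21],[-1,0.298,-0.173,0,21],[-1,0.298,-0.173,0,21],[-1,0.298,-0.173,0,21],[-1,0.298,-0.173,0,21],[-1,0.298,-0.173,0,21],[-1,0.298,-0.173,0,21],[-1,0.298,-0.173,0,21],[-1,0.298,-0.173,0,21],[-1,0.298,-0.173,0,21],[-1,0.298,-0.173,0,21]]]' 40
python3 - <<'E'
from h import *
cap('wrist','w1')
E
```

```text
wide [589.7  83.2  50. ]
narrow [ 515.7 -334.5   50. ]
thick [569.3 -84.8 110. ]
slim [488.7 315.3 110. ]
time_s: 1.3
eef_pos: [484.9, 318.1, 231.6]
ee_rot: [0.0, 0.706, 0.708, 0.0]
force: [0.1, -0.7, -0.6]
grip_width: 1.002
```

View pics/w1.png

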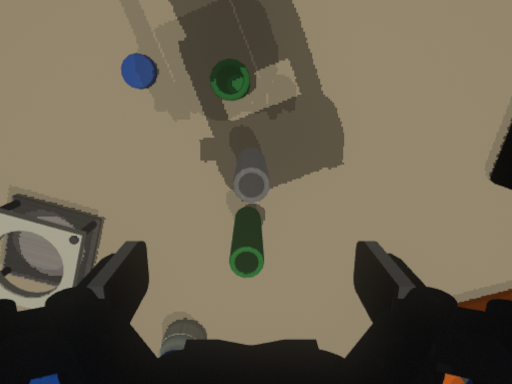

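The wrist view shows the slim sleeve's rim at about (252,184), between the green ones at (230,80) and (247,262).

```bash
cat >> h.py <<'E'
from scipy.spatial.transform import Rotation as Ro
def wray(f,u,v,h):
    z=np.load('pics/'+f+'.npz'); fl,i=K('wrist'); H=np.array(i['hand_eye']); q=z['rot']; R=Ro.from_quat([q[1],q[2],q[3],q[0]]).as_matrix()
    d=R@H[:3,:3]@np.array([(u-i['cx'])/fl,(v-i['cy'])/fl,1]); o=R@H[:3,3]+z['pos']
    return o+d*(h-o[2])/d[2]
def wcloud(f,lo,hi,box=None):
    z=np.load('pics/'+f+'.npz'); fl,i=K('wrist'); H=np.array(i['hand_eye']); q=z['rot']; R=Ro.from_quat([q[1],q[2],q[3],q[0]]).as_matrix()
    d=z['d'].astype(float); v,u=np.mgrid[0:384,0:512]; c=np.stack([(u-i['cx'])*d/fl,(v-i['cy'])*d/fl,d],-1)
    P=(c@H[:3,:3].T+H[:3,3])@R.T+z['pos']; m=(d>0)&(P[...,2]>lo)&(P[...,2]<hi)
    if box: m[:box[1]]=0; m[box[3]:]=0; m[:,:box[0]]=0; m[:,box[2]:]=0
    return P[m]
E
python3 - <<'E'
from h import *
a=cv2.imread('pics/w1.png'); cv2.imwrite('pics/w1c.png',cv2.resize(a[140:220,205:305],(800,640)[:2] if 0 else (750,600),interpolation=cv2.INTER_CUBIC))
print(wray('w1',252,184,110)); P=wcloud('w1',103,117,(220,140,285,215)); print(len(P),P.mean(0),(P.min(0)+P.max(0))/2,np.ptp(P,0))
E
```

```text
[485.75519767 318.83537517 110.        ]
671 [486.00548547 317.85620353 109.48493992] [486.4395276  317.99013762 107.5445799 ] [29.27320996 28.85993008  9.08201047]
```

View pics/w1c.png

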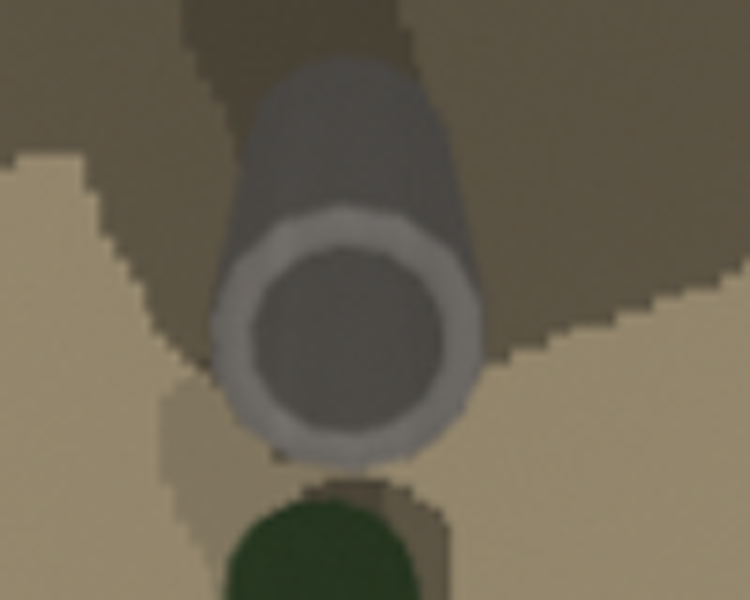

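```bash

python3 -m pendant '[[[-1,0.001,0,-0.05,0],[-1,0.001,0,-0.1,0],[-1,0.001,0,-0.14,0],[-1,0.001,0,-0.154,0],[-1,0.001,0,-0.154,0],[-1,0.001,0,-0.154,0],[1,0.001,0,-0.154,0],[1,0.001,0,-0.154,0],[1,0.001,0,-0.154,0],[1,0.001,0,-0.154,0],[1,0.001,0,-0.154,0],[1,0.001,0,-0.154,0],[1,0.001,0,-0.154,0],[1,0.001,0,-0.154,0],[1,0.001,0,-0.154,0]]]' 40
```

```text
time_s: 2.85
eef_pos: [487.1, 317.5, 78.0]
ee_rot: [0.0, 0.707, 0.707, 0.001]
force: [0.3, 1.1, 6.3]
grip_width: 0.34
```

```bash

python3 -m pendant '[[[1,0,0,0.03,0],[1,0,0,0.075,0],[1,0,0,0.12,0],[1,0,0,0.15,0],[1,0,0,0.15,0],[1,0.003,-0.03,0.15,0],[1,0.005,-0.075,0.15,0],[1,0.007,-0.12,0.15,0],[1,0.009,-0.165,0.15,0],[1,0.011,-0.21,0.15,0],[1,0.013,-0.255,0.15,0],[1,0.015,-0.30,0.15,0],[1,0.017,-0.345,0.15,0],[1,0.019,-0.39,0.15,0],[1,0.021,-0.435,0.15,0],[1,0.023,-0.48,0.15,0],[1,0.025,-0.525,0.15,0],[1,0.026,-0.57,0.15,0],[1,0.027,-0.60,0.15,0],[1,0.027,-0.615,0.15,0]]]'
python3 - <<'E'
from h import *
print(monitor.sense()['eef_pos'],monitor.sense()['dq'].round(2))
E
```

```text
time_s: 4.85
eef_pos: [513.0, -299.9, 225.5]
ee_rot: [-0.001, 0.708, 0.707, -0.0]
force: [0.9, 0.3, -1.0]
grip_width: 0.334
[ 513.02618411 -299.88562791  225.49324757] [-0.15  0.14 -0.23  0.01  0.09 -0.17]
```

```bash

python3 -m pendant '[[[1,0.001,-0.02,0,0],[1,0.001,-0.034,0,0],[1,0.001,-0.034,0,0],[1,0.001,-0.034,0,0],[1,0.001,-0.034,0,0],[1,0.001,-0.034,0,0]]]'
python3 - <<'E'
from h import *
cap('wrist','w2');cap('scene','s2');cap('top','t2');print(monitor.sense()['eef_pos'])
a=np.hstack([cv2.imread('pics/w2.png'),cv2.imread('pics/s2.png')]); cv2.imwrite('pics/m2.png',cv2.resize(a,(800,300)))
E
```

```text
time_s: 5.45
eef_pos: [515.0, -330.9, 227.5]
ee_rot: [0.0, 0.707, 0.708, 0.0]
force: [0.2, -0.3, -0.9]
grip_width: 0.339
[ 514.90803153 -331.334773    227.43345391]
```

View pics/w2.png

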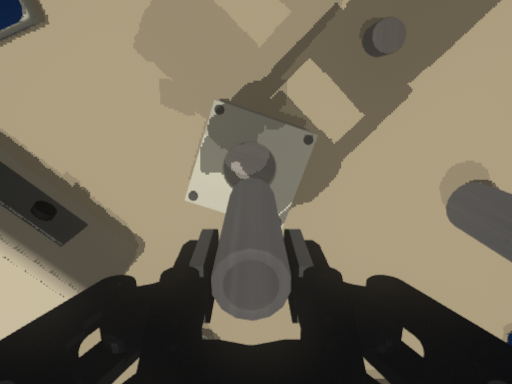

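View pics/s2.png

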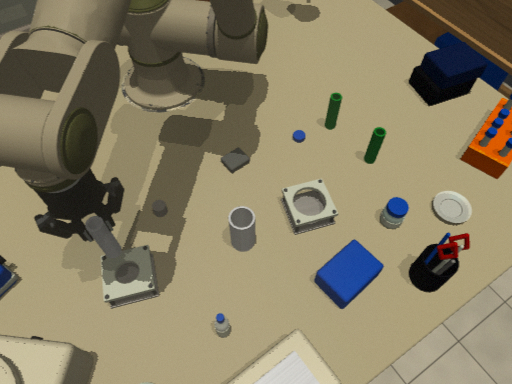

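The wrist view shows three plate screws at (219,109), (308,140) and (193,196), the bore at about (249,166), and the sleeve in the jaws above it.

```bash
python3 - <<'E'
from h import *
a=wray('w2',219,109,50);b=wray('w2',308,140,50);c=wray('w2',193,196,50)
print(a,b,c,(b+c)/2, np.linalg.norm(a-b),np.linalg.norm(a-c)); print(wray('w2',249,167,50))
# sleeve axis from top camera cloud
z=np.load('pics/w2.npz');P=wcloud('w2',60,222,(205,165,300,320));P=P[(abs(P[:,0]-515)<60)&(abs(P[:,1]+332)<35)]
for lo in range(110,230,15):
    Q=P[(P[:,2]>lo)&(P[:,2]<lo+15)]
    if len(Q): print(lo,len(Q),Q.min(0).round(1),Q.max(0).round(1))
E
```

```text
[ 460.00478995 -360.06937392   50.        ] [ 487.89199474 -278.15632168   50.        ] [ 542.18524359 -387.10658196   50.        ] [ 515.03861917 -332.63145182   50.        ] 86.53001975170162 86.5137999297827
[ 513.48476194 -332.86622208   50.        ]
140 51 [ 499.9 -344.7  150.1] [ 510.4 -316.7  154.9]
155 237 [ 499.7 -345.3  155. ] [ 511.6 -316.4  169.9]
170 300 [ 499.5 -345.4  170. ] [ 511.8 -316.4  185. ]
185 376 [ 499.5 -345.5  185.1] [ 511.9 -316.5  199.9]
200 474 [ 499.5 -345.6  200.1] [ 512.1 -316.5  215. ]
215 300 [ 499.2 -345.8  215. ] [ 525.  -316.7  222. ]
```

```bash

python3 -m pendant '[[[1,0.001,-0.001,-0.03,0],[1,0.001,-0.001,-0.07,0],[1,0.001,-0.001,-0.10,0],[1,0.001,-0.001,-0.12,0],[1,0.001,-0.001,-0.13,0],[1,0.001,-0.001,-0.135,0],[1,0.001,-0.001,-0.138,0],[1,0.001,-0.001,-0.138,0],[1,0.001,-0.001,-0.138,0],[1,0.001,-0.001,-0.138,0]]]'
python3 -m pendant '[[[1,0,0,-0.001,0],[1,0,0,-0.002,0],[1,0,0,-0.003,0],[1,0,0,-0.003,0],[1,0,0,-0.003,0]]]'
```

```text
time_s: 6.6
eef_pos: [516.0, -333.0, 90.0]
ee_rot: [0.001, 0.707, 0.707, -0.0]
force: [-0.3, -0.3, -0.9]
grip_width: 0.341
time_s: 7.1
eef_pos: [515.8, -332.7, 86.3]
ee_rot: [-0.0, 0.707, 0.707, -0.0]
force: [-0.3, 0.4, -1.2]
grip_width: 0.338
```

```bash

python3 -m pendant '[[[1,0,0,-0.001,0],[1,0,0,-0.002,0],[1,0,0,-0.002,0],[1,0,0,-0.002,0]]]'
python3 -m pendant '[[[1,0,0,-0.001,0],[1,0,0,-0.001,0],[1,0,0,-0.001,0]]]'
```

```text
time_s: 7.5
eef_pos: [515.8, -332.7, 84.2]
ee_rot: [-0.0, 0.707, 0.707, -0.0]
force: [0.7, 0.0, -1.7]
grip_width: 0.339
time_s: 7.8
eef_pos: [516.1, -332.8, 84.0]
ee_rot: [0.001, 0.707, 0.707, 0.0]
force: [-1.3, 1.3, 6.2]
grip_width: 0.342
```

```bash

python3 -m pendant '[[[0,0,0,0,0],[0,0,0,0,0],[0,0,0,0,0],[-1,0,0,0,0],[-1,0,0,0,0],[-1,0,0,0,0],[-1,0,0,0,0],[-1,0,0,0,0],[-1,0,0,0.04,0],[-1,0,0,0.08,0],[-1,0,0,0.12,0],[-1,0,0,0.145,0],[-1,0,0,0.145,0],[-1,0,0,0.145,0]]]'
python3 - <<'E'
from h import *
cap('wrist','w3')
P=wcloud('w3',108,122,(100,60,400,330));P=P[(abs(P[:,0]-515)<40)&(abs(P[:,1]+332)<40)]
print(len(P),(P.min(0)+P.max(0))/2,P.max(0),np.ptp(P,0),np.median(P[:,2]))
E
```

```text
time_s: 9.2
eef_pos: [515.7, -332.6, 228.0]
ee_rot: [-0.0, 0.707, 0.707, -0.0]
force: [1.0, 0.5, -1.1]
grip_width: 1.0
742 [ 515.66674493 -332.67174686  113.21047713] [ 530.31189286 -318.07884938  118.4126065 ] [29.29029585 29.18579497 10.40425874] 115.89512506777774
```

View pics/w3.png

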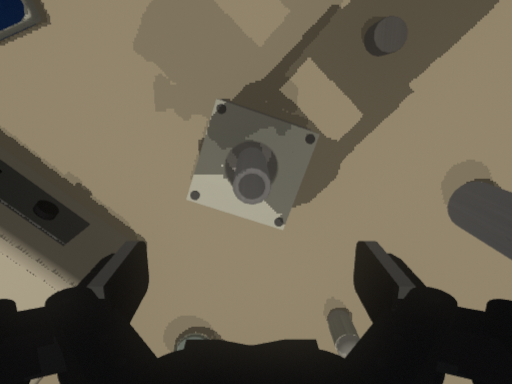

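The slim sleeve stands upright in the narrow bore: rim at (251,185), z about 116, centred within about 1 mm. Next is the thick one.

```bash

python3 -m pendant '[[[-1,0.01,0.045,0,0],[-1,0.02,0.09,0,0],[-1,0.03,0.135,0,0],[-1,0.04,0.18,0,0],[-1,0.048,0.22,0,0],[-1,0.052,0.24,0,0],[-1,0.052,0.249,0,0],[-1,0.052,0.249,0,0],[-1,0.052,0.249,0,0],[-1,0.052,0.249,0,0]]]'
python3 - <<'E'
from h import *
cap('wrist','w4')
P=wcloud('w4',103,117,(100,60,400,330));P=P[(abs(P[:,0]-567)<50)&(abs(P[:,1]+83)<50)]
print(len(P),(P.min(0)+P.max(0))/2,P.max(0),np.ptp(P,0),np.median(P[:,2]))
E
```

```text
time_s: 10.25
eef_pos: [567.6, -85.0, 228.0]
ee_rot: [-0.0, 0.707, 0.707, -0.0]
force: [-0.9, 0.0, 0.2]
grip_width: 1.001
1440 [567.42183922 -84.28426382 107.71699996] [595.20116903 -56.68954436 112.40681841] [55.55865964 55.18943892  9.37963691] 109.84622991729708
```

View pics/w4.png

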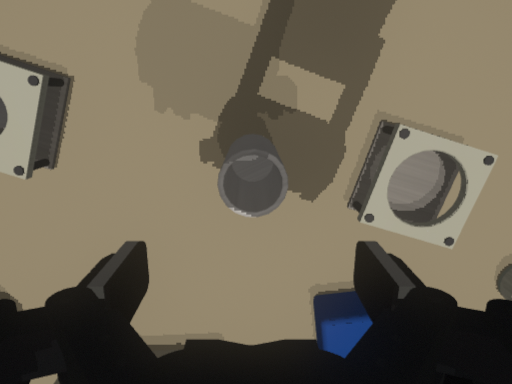

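```bash

python3 - <<'E'
from h import *
Q=[wray('w4',u,v,50) for u,v in [(404,132.5),(489,160),(369,217.5),(449,241)]]; print(np.mean(Q,0),np.linalg.norm(Q[0]-Q[1]))
P=wcloud('w4',45,54,(355,110,505,260)); print(P.mean(0),(P.min(0)+P.max(0))/2,np.ptp(P,0))
E
python3 -m pendant '[[[-1,0,0.001,-0.04,0],[-1,0,0.001,-0.09,0],[-1,0,0.001,-0.13,0],[-1,0,0.001,-0.15,0],[-1,0,0.001,-0.156,0],[-1,0,0.001,-0.156,0],[-1,0,0.001,-0.156,0],[1,0,0.001,-0.156,0],[1,0,0.001,-0.156,0],[1,0,0.001,-0.156,0],[1,0,0.001,-0.156,0],[1,0,0.001,-0.156,0],[1,0,0.001,-0.156,0],[1,0,0.001,-0.156,0],[1,0,0.001,-0.156,0]]]' 40
```

```text
[588.03340634  85.14909913  50.        ] 86.96083677954445
[585.82370431  83.95832024  49.95268275] [588.30329436  84.11892746  49.35581088] [124.20362181 124.80017374   8.65145915]
time_s: 11.8
eef_pos: [568.4, -83.0, 73.6]
ee_rot: [0.001, 0.707, 0.707, 0.0]
force: [-1.3, -0.4, 5.6]
grip_width: 0.654
```

```bash

python3 -m pendant '[[[1,0,0,0.03,0],[1,0,0,0.075,0],[1,0,0,0.12,0],[1,0,0,0.15,0],[1,0,0,0.15,0],[1,0.004,0.03,0.15,0],[1,0.009,0.075,0.15,0],[1,0.014,0.12,0.15,0],[1,0.018,0.15,0.15,0],[1,0.0205,0.165,0.15,0],[1,0.0205,0.168,0.15,0],[1,0.0205,0.168,0.15,0],[1,0.0205,0.168,0.15,0],[1,0.0205,0.168,0.15,0]]]'
python3 - <<'E'
from h import *
cap('wrist','w5');cap('scene','s5');print(monitor.sense()['eef_pos'])
P=wcloud('w5',60,225,(150,140,360,330));P=P[(abs(P[:,0]-588)<60)&(abs(P[:,1]-84)<50)]
for lo in range(110,230,15):
    Q=P[(P[:,2]>lo)&(P[:,2]<lo+15)]
    if len(Q): print(lo,len(Q),Q.min(0).round(1),Q.max(0).round(1))
E
```

```text
time_s: 13.2
eef_pos: [588.3, 84.0, 222.2]
ee_rot: [0.0, 0.707, 0.707, -0.0]
force: [1.1, 0.4, -2.6]
grip_width: 0.652
[588.33728397  84.3869718  222.30623111]
140 74 [559.6  60.1 150.3] [572.1 106.2 155. ]
155 931 [559.4  56.9 155.1] [611.  106.6 170. ]
170 1103 [559.4  57.2 170. ] [611.1 107.  185. ]
185 1531 [559.4  56.4 185. ] [611.1 106.8 200. ]
200 2107 [559.4  57.  200. ] [611.  107.3 215. ]
215 1787 [559.3  57.3 215. ] [611.4 107.2 225. ]
```

View pics/w5.png

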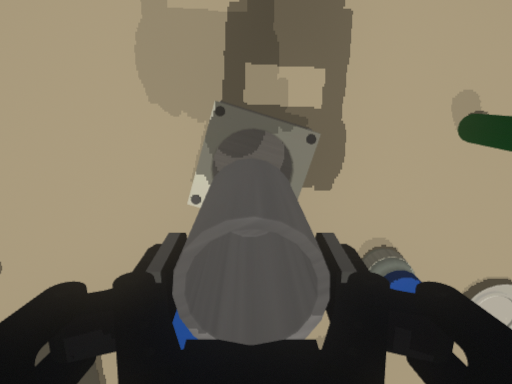

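View pics/s5.png

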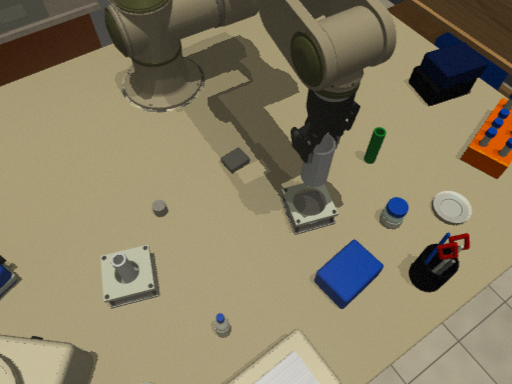

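The sleeve hangs upright in the jaws. The plate screws are visible at (220,111), (311,139) and (196,199).

```bash
python3 - <<'E'
from h import *
a=wray('w5',220,111,50);b=wray('w5',311,139,50);c=wray('w5',196,199,50)
print((b+c)/2, np.linalg.norm(a-b),np.linalg.norm(a-c))
E
```

```text
[588.24077709  84.96414977  50.        ] 86.05333083964214 85.71086733870821
```

```bash

python3 -m pendant '[[[1,0.0005,0.0005,-0.03,0],[1,0.0005,0.0005,-0.07,0],[1,0.0005,0.0005,-0.10,0],[1,0.0005,0.0005,-0.12,0],[1,0.0005,0.0005,-0.13,0],[1,0.0005,0.0005,-0.135,0],[1,0.0005,0.0005,-0.138,0],[1,0.0005,0.0005,-0.138,0],[1,0.0005,0.0005,-0.138,0],[1,0.0005,0.0005,-0.138,0]]]'
python3 -m pendant '[[[1,0,0,-0.001,0],[1,0,0,-0.002,0],[1,0,0,-0.003,0],[1,0,0,-0.003,0],[1,0,0,-0.003,0]]]'
```

```text
time_s: 14.3
eef_pos: [589.1, 85.8, 85.0]
ee_rot: [0.0, 0.707, 0.707, 0.0]
force: [-0.3, 0.5, -2.8]
grip_width: 0.657
time_s: 14.8
eef_pos: [588.8, 85.8, 81.2]
ee_rot: [-0.0, 0.707, 0.707, -0.0]
force: [0.0, -0.0, -3.2]
grip_width: 0.653
```

```bash

python3 -m pendant '[[[1,0,0,-0.001,0],[1,0,0,-0.001,0],[1,0,0,-0.001,0]]]'
python3 -m pendant '[[[1,0,0,-0.001,0],[1,0,0,-0.001,0],[1,0,0,-0.001,0]]]'
```

```text
time_s: 15.1
eef_pos: [588.8, 85.8, 80.3]
ee_rot: [-0.0, 0.707, 0.707, -0.0]
force: [-0.3, -0.5, -3.4]
grip_width: 0.652
time_s: 15.4
eef_pos: [589.0, 85.7, 79.6]
ee_rot: [0.0, 0.707, 0.707, 0.0]
force: [-1.0, -0.7, 0.2]
grip_width: 0.653
```

```bash

python3 -m pendant '[[[-0.5,0,0,0,0],[-0.5,0,0,0,0],[-0.5,0,0,0,0],[-1,0,0,0,0],[-1,0,0,0,0],[-1,0,0,0,0],[-1,0,0,0,0],[-1,0,0,0,0],[-1,0,0,0.04,0],[-1,0,0,0.08,0],[-1,0,0,0.12,0],[-1,0,0,0.15,0],[-1,0,0,0.15,0],[-1,0,0,0.15,0]]]'
python3 - <<'E'
from h import *
cap('wrist','w6');cap('scene','s6')
P=wcloud('w6',108,122,(100,60,400,330));P=P[(abs(P[:,0]-588)<50)&(abs(P[:,1]-85)<50)]
print(len(P),(P.min(0)+P.max(0))/2,P.max(0),np.ptp(P,0),np.median(P[:,2]))
E
```

```text
time_s: 16.8
eef_pos: [588.7, 85.8, 229.2]
ee_rot: [0.0, 0.707, 0.707, 0.0]
force: [0.2, 0.2, 0.1]
grip_width: 1.002
1526 [587.88636632  84.5446476  113.28757441] [615.51333617 111.93836783 118.51876267] [55.2539397  54.78744046 10.46237653] 115.85532933392048
```

View pics/w6.png

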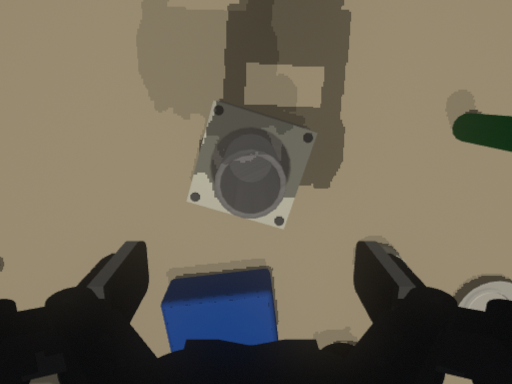

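View pics/s6.png

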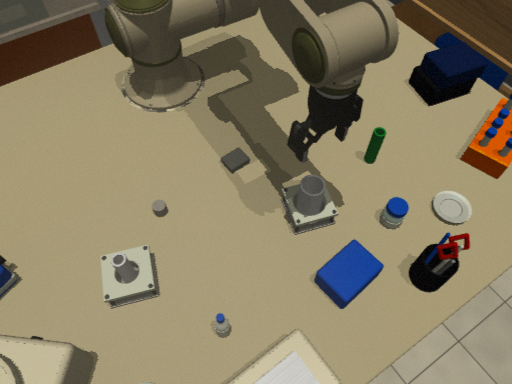

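Both sleeves stand in their bores: the thick rim is at wrist pixel (250,183) with z about 116, and in the scene view the slim one is at (119,263) and the thick one at (311,190). The gripper is clear of everything.

```bash
python3 -c "
from rig import order
print(order.finish_job())"
```

```text
the job is handed in; nothing more can be done
None
```

I put the slim sleeve down through the narrow bore and the thick one through the wide bore, then handed the job in at about 17 s of the 64 s allowed. No verdict is reported at hand-in.

| Sleeve | Rim centre (x, y), mm | Bore centre (x, y), mm | Offset | Rim height |
|---|---|---|---|---|
| Slim | 515.7, −332.7 | 515.0, −332.6 | about 1 mm | 116 mm |
| Thick | 587.9, 84.5 | 588.2, 85.0 | about 1 mm | 116 mm |

- **Seating:** a rim at 116 mm is what a sleeve standing on its base plate should show. The wrist and scene pictures show both upright.
- **Robot:** the gripper was open and about 100 mm above the sleeves at hand-in. I never touched the green look-alikes. The highest force I read was about 6 N, sampled only at the end of each move.
- **Disagreements:** the cameras differed by 2–3 mm on the sleeve and bore positions, so I used the close wrist view for the final alignment. No check failed.

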